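Hold a build platform against the sprung stop of its service jig

TASK

In the resin-printing lab, first turn the lock ring of the service jig clockwise by its knob until its lever meets the locked stop pin, so that the fence is fast. Then take the empty build platform (the one with the grip block on top), lay it flat and square on the jig's bed, midway between the side rails, and slide it against the sprung stop bar until the bar is pushed about half-way in (about 6 N), without ever ramming the bar fully home. Finish while still holding it there with that steady push, as a third hand for the person who tightens the clamp screws, and leave the other things on the bench undisturbed.

Things in the scene. Friction and masses are not known exactly. Their poses are not given: they have to be found in the camera images.
- jig: Fixed jig: dark steel bed 270 x 200 mm. Origin: centre of the bed's underside, on the bench; x points to the fence (push direction), y left, z up. Bed's upper face at z = 12 mm. Side rails along x at y = +/-90 mm, 8 mm thick, 11 mm above the bed. Aluminium fence across the bed: near face x = 84 mm, top z = 52 mm, sprung bar before it. Lock ring at the fence's left end, thumb screws on the right.
- stop_bar (a joint): White sprung bar 110 mm long (along the fence), 14 mm thick, 17 to 43 mm above the bench, guided by rods through the fence. Value in m: 0 = out, 0.020 = fully home against the fence. Its spring pushes back with 0.6 N per mm (no preload): half-way in, 0.010, is 6 N.
- stop_face (a point): Centre of the stop bar's front face, which the platform meets: with the bar out, at x = 50 mm, y = 0, z = 30 mm in the jig's frame; it moves along the jig's x with the bar.
- lock_ring (a joint): Dark steel ring 52 mm across with a 10 mm thick lever ending in an upright black knob. Value in rad: 0 = lever along the jig's -x; grows clockwise seen from above; 1.4 = locked, the lever at a steel pin near the jig's +y (hard stop). Starts at 0 to 0.3, stays where left, needs 2 to 3 N at the knob; counts as locked above 1.25.
- ring_knob (a point): On the axis of the upright knob at the end of the ring's lever, 60 mm from the ring's axis, 70 mm above the bench. The knob is a cylinder 16 mm in diameter from 34 to 84 mm above the bench; the lever enters it at 33 to 43 mm above the bench.
- ring_axis (a point): On the ring's upright turning axis (at x = 55 mm, y = 140 mm in the jig's frame), 70 mm above the bench; the column's top is at 56 mm.
- platform_mid (a point): On the centre line of the empty build platform, 45 mm above its underside. Black slab, aluminium sole, 90 (its x) x 130 (y) x 22 mm; on top an aluminium grip block 26 (x) x 50 (y) mm, 22 to 70 mm above the underside. z up; half-turn symmetric. About 0.45 kg. Stands on the bench left or right of the jig; goes with its x along the jig's x, its 130 mm side along the stop bar.
- printed_platform: Bystander: the other platform, 90 x 130 x 30 mm, lying face up with twenty small clear printed parts and no grip block. It stands on the other side of the jig. Origin: centre of its underside.
- wash_bottle: Bystander: white bottle 64 mm in diameter, 170 mm high. Origin: centre of its underside.
- resin_bottle: Bystander: black bottle 76 mm in diameter, 190 mm high. Origin: centre of its underside.
- beaker: Bystander: glass beaker 70 mm in diameter, 85 mm high. Origin: centre of its underside.
- scraper: Bystander: flat scraper 200 mm long lying on the robot's side of the jig.
- spanner: Bystander: spanner 140 mm long lying behind the jig's fence.
- screw_cup: Bystander: steel cup 60 mm in diameter, 40 mm high. Origin: centre of its underside.
Mind the look-alikes: they are no part of the job. What is shaped like the part that bears platform_mid but purple or yellow is not meant.

How it is judged (in metres and radians):
On the way, in this order (a step that is already met when the one before it is completed fails the run):
1. the lock ring is turned to its locked stop (value of joint lock_ring above 1.25 rad), for 0.2 s.
2. the platform lies flat and square on the bed between the rails (z of platform_mid in the frame of jig between 0.053 and 0.061 m and angle between platform_mid's own z axis and vertical below 0.06 rad and y of platform_mid in the frame of jig between -0.016 and 0.016 m and angle between the x axis of platform_mid and the x axis of jig, either way round below 0.08 rad and x of platform_mid in the frame of jig between -0.09 and 0.03 m), for 0.2 s.
At the end, for the whole second after the job is handed in: Ring above 1.25 rad; platform flat on the bed (4 mm, 0.06 rad), square to the fence within 0.08 rad, within 16 mm of midway between the rails; the fingers hold it at rest, pressing the stop bar with 3.3 to 8.7 N (5.5 to 14.5 mm in) (value of joint lock_ring above 1.25 rad and z of platform_mid in the frame of jig between 0.053 and 0.061 m and angle between platform_mid's own z axis and vertical below 0.06 rad and y of platform_mid in the frame of jig between -0.016 and 0.016 m and angle between the x axis of platform_mid and the x axis of jig, either way round below 0.08 rad and contact force between platform and stop_bar between 3.3 and 8.7 N and value of joint stop_bar between 0.0055 and 0.0145 m and contact force between the fingers and platform above 1 N and linear speed of platform below 0.02 m/s); the arm keeps its last pose, push and grip.
It fails at once if the stop bar rammed fully home (value of joint stop_bar above 0.0192 m).
It fails at once if a bystander disturbed (moved more than 40 mm) (distance of any of printed_platform, wash_bottle, scraper, spanner, screw_cup, resin_bottle, beaker from where it was at the start of the episode above 0.04 m).
It also fails if it takes over 64 s, if anything falls off the work surface, if the arm or the gripper's body presses on something with over 40 N, if the wrist force passes 120 N, or if a joint passes its speed limit or range.

ROBOT

A 7-joint arm with a two-finger parallel gripper is mounted at the origin on the work surface. World frame = base frame: x ahead of the robot, y to its left, z up, the work surface at z = 0. Lengths are in mm, angles in rad, forces in N, time in s.
With the tool pointing down it reaches from about 425 to 950 mm from the base axis. Payload 4.7 kg.
Tool frame: the origin (TCP) lies at the very end of the fingers, on their centre line; the grasp point (between the pads) lies 19 mm behind it; x points along the fingers, y is the direction in which the jaws open and shut, and the axes are right-handed (so a half turn about x gives the same grasp; the last joint's range is limited). The gripper opens to 85 mm and grips with 20 to 120 N. Pads are 22 mm wide; open, the fingers measure 114 mm over their backs; the gripper's body (76 mm by 85 mm) begins 54 mm behind the grasp point. The pads swing forward as they close: fully open they stand 13 mm farther back than shut.
Start: joints at [-0.029, 0.469, -0.049, 1.532, 0.024, 1.141, -0.082], TCP at [675.02, 0.047, 201.935] pointing down, gripper open.
Joint ranges: [-2.59, 2.59], [-0.33, 1.99], [-1.39, 1.29], [0.1, 2.45], [-1.04, 4.18], [0.21, 1.99], [-2.66, 2.66]. Speed limits (rad/s): [2.57, 2.57, 3.14, 3.14, 3.14, 3.14, 3.14].

INTERFACE

Orientations are given as a unit quaternion [x, y, z, w].
In Python, from station import * gives the robot as it stands.
- The arm moves only by the shell command python3 -m handwheel 'ROWS'. ROWS is JSON, a list that holds one entry, the list of rows, each a list of 7 numbers: the gripper command: -1 is fully open, 1 is shut, values between are in proportion, then the shift along the tool's x, y, z in cm, then the turn, a rotation vector about the tool's x, y, z in degrees. In form: [[[hand, tx, ty, tz, wx, wy, wz], ...]]. A call has 1 to 8 rows; each row shifts and turns the pose as measured when the row begins, along the tool's axes as they then stand; what a row does not reach is not made up. A row lasts 1/12 s, in which the tool goes at most 41.7 mm and 7.16 degrees, less where a joint would pass 70% of its speed; a pose out of reach is approached as far as the arm can. A call is refused whole if a number of a shift passes 4.17 or a number of a turn 7.16, either way. A call with a gripper value outside its range is refused whole. The fingers move at their own pace and stop on an object; the grip force is fixed at half the most. Time passes only in rows, so rows that do not move let the fingers close. It gives the time, the measured TCP pose, the force and the opening at its end, in the units of the state.
- get_state(): the state, without advancing time (a new reading comes with each control period).
- read_camera(name): name is "scene" or "side" or "wrist"; returns (picture, depth): 384x512x3 uint8, red, green, blue; 384x512 float32, mm along the optical axis (not along the pixel's ray), 0 where there is no reading.
- get_calibration(name): a dict with "fx", "fy", "cx", "cy" (pixels), "dist" ([k1, k2, p1, p2, k3] as OpenCV has them; the pictures are not rectified), "T" (4x4, takes a point from camera to world coordinates). Camera axes: x right, y down, z forward; pixel columns grow to the right and rows downward; lengths in mm; the calibration is good to about 2 mm. A picture is of the moment at which its call begins: read the wrist's pose just before it. get_calibration takes no time and is no camera call; for the wrist camera it gives the pose at the moment of the call.
- close_job(): hands the job in, once; it reports no verdict.
The state is a dict: "time_s": time; "joint_positions": joint angles; "qd": joint speeds; "effort": joint torques, N m; "tcp_pos": TCP position; "eef_rot": TCP orientation; "contact_force": force on the tool from outside, world axes, zero at the start; "torque": the same for the moment, N m; "gripper_width": finger opening in mm.
Only numpy, scipy, OpenCV 4.12 (cv2) and the standard library are available. Lean on these libraries where they do the work, as an engineer would, in place of code of your own. Each camera call takes 0.05 s, during which the arm holds its last target. There are 200 camera calls.

## Working session

There is one attempt and no reset: what is moved stays moved. The work goes in short steps, Python scripts to look and compute and a shell command to move; the robot and the scene stay as the last step left them, time stands still between calls to the robot, and variables do not carry over. Pictures are saved under pics/ and viewed, about 8 in all and at most 12, crops included, and the job is handed in when it is done.

```bash
ls; mkdir -p pics; python3 - <<'E'
from station import *
import cv2,numpy as np
s=get_state();print(s)
for n in("scene","side"):
    p,d=read_camera(n);np.savez(f"pics/{n}0.npz",p=p,d=d);cv2.imwrite(f"pics/{n}0.png",p[:,:,::-1]);c=get_calibration(n);print(n,c)
a=cv2.imread("pics/scene0.png");b=cv2.imread("pics/side0.png")
E
```

```text
pics
{'time_s': 0.0, 'joint_positions': array([-0.02887046,  0.46946948, -0.04860659,  1.53368331,  0.0241027 ,
        1.14098135, -0.08226915]), 'qd': array([ 1.63509413e-03, -1.33229034e-03,  2.02931441e-03,  1.08057124e-03,
       -7.15246537e-04, -1.54733299e-03,  8.20197780e-05]), 'effort': array([ 1.18357209e-03, -5.10321057e+01, -4.63755790e-02, -2.37716943e+01,
        1.05899444e-02,  7.35067850e-03,  1.56414734e-05]), 'tcp_pos': array([ 6.74367526e+02, -4.31745691e-03,  2.00847094e+02]), 'eef_rot': array([-0.49948311, -0.50048249,  0.5004943 , -0.49953915]), 'contact_force': array([-0.21972215, -0.15940922,  0.84101317]), 'torque': array([-0.0027404 , -0.02337137, -0.00198544]), 'gripper_width': 85.40149964571424}
scene {'fx': 453.33024176717055, 'fy': 453.33024176717055, 'cx': 253.39514480382752, 'cy': 184.48193599002036, 'dist': array([-0.0587952,  0.       ,  0.       ,  0.       ,  0.       ]), 'T': array([[ 4.98098205e-01,  6.83998373e-01, -5.32958163e-01,
         1.24559994e+03],
       [ 8.67039868e-01, -4.01259296e-01,  2.95352070e-01,
        -5.01173980e+02],
       [-1.18340815e-02, -6.09210311e-01, -7.92920394e-01,
         1.19580966e+03],
       [ 0.00000000e+00,  0.00000000e+00,  0.00000000e+00,
         1.00000000e+00]])}
side {'fx': 418.14472842973237, 'fy': 418.14472842973237, 'cx': 255.81234142146158, 'cy': 196.40422046274838, 'dist': array([0.01145211, 0.        , 0.        , 0.        , 0.        ]), 'T': array([[ 6.85705778e-01, -3.68591346e-01,  6.27652774e-01,
        -2.58674839e+02],
       [-7.27772358e-01, -3.32436283e-01,  5.99861244e-01,
        -7.86773754e+02],
       [-1.24491079e-02, -8.68116661e-01, -4.96204074e-01,
         6.59276152e+02],
       [ 0.00000000e+00,  0.00000000e+00,  0.00000000e+00,
         1.00000000e+00]])}
```

View pics/scene0.png

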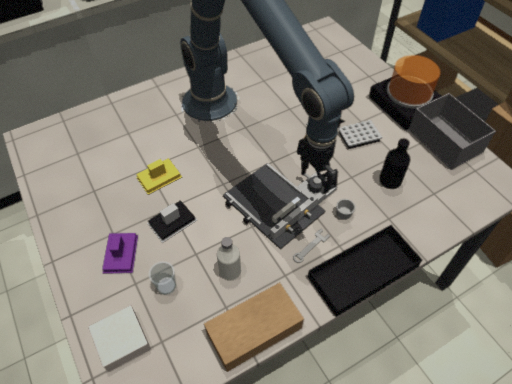

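View pics/side0.png

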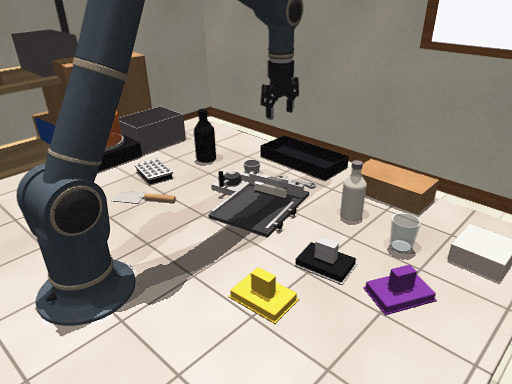

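Scene view: the candidates for the platform are black with a grey block at (172,218), yellow at (158,175) and purple at (120,252). I choose the black one. The jig is at about (278,200), and the ring is under the gripper at about (318,182). Next I make an orthophoto from the depth images as the close crop.

```bash
cat > h.py <<'E'
import numpy as np,cv2
def cloud(p,d,c):
    v,u=np.nonzero(d>0)
    K=np.array([[c["fx"],0,c["cx"]],[0,c["fy"],c["cy"]],[0,0,1]])
    n=cv2.undistortPoints(np.stack([u,v],1).astype(np.float64)[:,None],K,c["dist"])[:,0]
    z=d[v,u].astype(float)
    X=np.c_[n*z[:,None],z]@c["T"][:3,:3].T+c["T"][:3,3]
    return X,p[v,u]
def ortho(X,C,x0,x1,y0,y1,s=1.0,zmax=400):
    # picture: up = +x, left = +y ; s px per mm
    H,W=int((x1-x0)*s),int((y1-y0)*s)
    im=np.zeros((H,W,3),np.uint8)
    m=(X[:,0]>x0)&(X[:,0]<x1)&(X[:,1]>y0)&(X[:,1]<y1)&(X[:,2]<zmax)
    X,C=X[m],C[m];o=np.argsort(X[:,2]);X,C=X[o],C[o]
    r=((x1-X[:,0])*s).astype(int).clip(0,H-1);q=((y1-X[:,1])*s).astype(int).clip(0,W-1)
    for a in(0,1):
        for b in(0,1): im[(r+a).clip(0,H-1),(q+b).clip(0,W-1)]=C
    return im[:,:,::-1]
E
python3 - <<'E'
from station import *
from h import *
ims=[]
for n in("scene","side"):
    f=np.load(f"pics/{n}0.npz");X,C=cloud(f["p"],f["d"],get_calibration(n))
    np.savez(f"pics/{n}c.npz",X=X,C=C)
    m=(X[:,0]>450)&(X[:,0]<900)&(abs(X[:,1])<450)&(X[:,2]<15)
    print(n,np.median(X[m,2]))
    ims.append(ortho(X,C,400,800,-450,200,1.2,200)[:, :])
    ims[-1]=cv2.resize(ims[-1],(487,300)) if 0 else ims[-1]
    # grip block & knob
    for name,lo,hi in(("60-80",60,90),):
        k=(X[:,2]>lo)&(X[:,2]<hi)&(X[:,0]>420)&(X[:,0]<900)&(abs(X[:,1])<400)
        Y=(X[k,:2]//20*20).astype(int);u,c=np.unique(Y,axis=0,return_counts=True)
        print([(tuple(int(t) for t in a),int(b)) for a,b in zip(u,c) if b>3])
cv2.imwrite("pics/o.png",cv2.resize(np.vstack(ims),(487*1,600)))
E
```

```text
scene -0.02189552216350421
[((420, -380), 17), ((420, -360), 21), ((420, -340), 18), ((440, -380), 33), ((440, -360), 36), ((440, -340), 24), ((620, 300), 6), ((640, 300), 27), ((660, 300), 35), ((680, -320), 18), ((680, 300), 9), ((680, 320), 42), ((680, 340), 20), ((700, -300), 40), ((700, -280), 34), ((700, -260), 10), ((800, -400), 30), ((800, -380), 31), ((800, -360), 28), ((800, -340), 28), ((800, -320), 26), ((800, -300), 23), ((800, -280), 22), ((800, -260), 23), ((800, -240), 24), ((800, -220), 22), ((800, -200), 15), ((820, -400), 61), ((820, -380), 58), ((820, -360), 57), ((820, -340), 58), ((820, -320), 56), ((820, -300), 55), ((820, -280), 54), ((820, -260), 53), ((820, -240), 51), ((820, -220), 56), ((820, -200), 37), ((840, -400), 60), ((840, -380), 62), ((840, -360), 60), ((840, -340), 59), ((840, -320), 62), ((840, -300), 54), ((840, -280), 59), ((840, -260), 54), ((840, -240), 54), ((840, -220), 52), ((840, -200), 37), ((860, -400), 63), ((860, -380), 61), ((860, -360), 59), ((860, -340), 65), ((860, -320), 60), ((860, -300), 60), ((860, -280), 56), ((860, -260), 58
[... 1016 characters left out ...]
820, -300), 20), ((820, -280), 18), ((820, -260), 19), ((820, -240), 19), ((820, -220), 12), ((840, -400), 20), ((840, -380), 21), ((840, -360), 21), ((840, -340), 19), ((840, -320), 17), ((840, -300), 22), ((840, -280), 22), ((840, -260), 14), ((840, -240), 15), ((840, -220), 22), ((860, -400), 22), ((860, -380), 17), ((860, -360), 23), ((860, -340), 19), ((860, -320), 22), ((860, -300), 19), ((860, -280), 17), ((860, -260), 18), ((860, -240), 20), ((860, -220), 15), ((860, -200), 10), ((880, -400), 22), ((880, -380), 21), ((880, -360), 19), ((880, -340), 19), ((880, -320), 21), ((880, -300), 20), ((880, -280), 17), ((880, -260), 14), ((880, -240), 19), ((880, -220), 17), ((880, -200), 12)]
```

View pics/o.png

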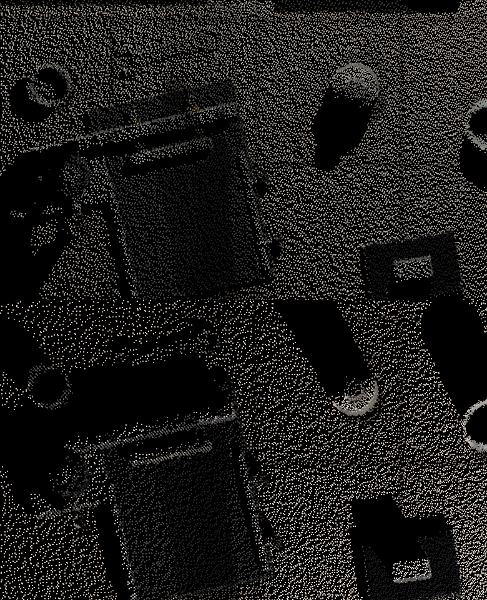

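Orthophoto: the jig is rotated about 15°, the black platform is at the lower right and its grip block top shows clearly. The ring is hidden by the hand in these views, so I use the wrist camera and fit numbers.

```bash
python3 - <<'E'
from station import *
from h import *
c=get_calibration("wrist");p,d=read_camera("wrist");cv2.imwrite("pics/w0.png",p[:,:,::-1])
print(c["T"].round(3).tolist(),c["fx"])
X,C=cloud(p,d,c);np.savez("pics/wristc.npz",X=X,C=C)
for n in("scene","side","wrist"):
    f=np.load(f"pics/{n}c.npz");X=f["X"]
    def box(x0,x1,y0,y1,z0,z1):
        m=(X[:,0]>x0)&(X[:,0]<x1)&(X[:,1]>y0)&(X[:,1]<y1)&(X[:,2]>z0)&(X[:,2]<z1);return X[m]
    print("==",n)
    for nm,b in(("block",(400,500,-430,-320,65,76)),("slab",(350,530,-450,-270,17,27)),("fence",(550,780,-160,130,48,56))):
        Y=box(*b)
        if len(Y)>8:
            r=cv2.minAreaRect(Y[:,:2].astype(np.float32));print(nm,len(Y),np.round(r[0],1),np.round(r[1],1),round(r[2],2),"z",np.median(Y[:,2]).round(1))
    Y=box(550,750,30,200,60,90);print("knob",len(Y),Y.mean(0).round(1) if len(Y) else "", Y.std(0).round(1) if len(Y) else "")
E
```

```text
[[1.0, 0.001, -0.0, 673.16], [0.001, -0.958, -0.286, 72.126], [-0.0, 0.286, -0.958, 373.942], [0.0, 0.0, 0.0, 1.0]] 276.47901230159584
== scene
block 127 [ 441.5 -350.4] [30.5 50.7] 8.97 z 69.6
slab 656 [ 443.1 -350.6] [ 88.2 124.5] 8.65 z 21.8
fence 338 [621.5   7.3] [ 56.2 252.6] 25.14 z 51.7
knob 2 [574.9 103.1  60.3] [2.4 0.2 0. ]
== side
block 171 [ 439.3 -348.9] [27.7 49.9] 8.11 z 69.9
slab 900 [ 440.3 -349. ] [ 89.2 123.7] 8.73 z 22.3
fence 252 [615.7  14.2] [ 50.8 261.9] 23.75 z 51.8
knob 0  
== wrist
block 49 [ 437.1 -325.9] [25.6  4.2] 0.28 z 67.5
slab 483 [ 415.8 -327. ] [45.3 65.4] 8.36 z 22.7
fence 3052 [616.5  12.8] [ 56.9 263.9] 25.0 z 52.5
knob 0
```

View pics/w0.png

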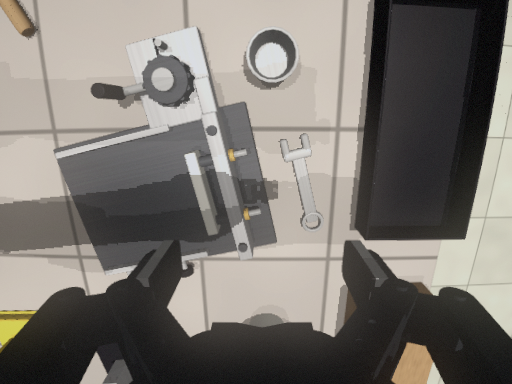

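Wrist view: the ring is at (166,82) and its knob at about (103,91), pointing at jig −x. The stop bar is at (203,195), the fence across at (228,180), and the bed spans (57,152) to (275,243).

```bash
python3 - <<'E'
from station import *
from h import *
f=np.load("pics/wristc.npz");X=f["X"]
def box(x0,x1,y0,y1,z0,z1):
    m=(X[:,0]>x0)&(X[:,0]<x1)&(X[:,1]>y0)&(X[:,1]<y1)&(X[:,2]>z0)&(X[:,2]<z1);return X[m]
Y=box(400,750,-220,150,8,60)
b=box(400,720,-220,150,8,16);print("bed z",np.median(b[:,2]))
# profile fits in jig frame: search yaw
from scipy.optimize import minimize_scalar
def rot(P,t):
    c,s=np.cos(t),np.sin(t);return np.c_[P[:,0]*c+P[:,1]*s,-P[:,0]*s+P[:,1]*c]
bar=box(550,680,-110,60,40,46.5)
fen=box(550,720,-140,110,50,56)
fen=fen[fen[:,1]<0]
for nm,P in(("bar",bar),("fence",fen)):
    r=cv2.minAreaRect(P[:,:2].astype(np.float32));print(nm,len(P),r,np.median(P[:,2]))
r=cv2.minAreaRect(b[:,:2].astype(np.float32));print("bed",r)
for t in np.radians([13,14,15,16]):
    q=rot(fen[:,:2],t);print(np.degrees(t),"fence x pct",np.percentile(q[:,0],[1,5,50,95,99]).round(1), end=" ")
    q=rot(b[:,:2],t);print("bed x",np.percentile(q[:,0],[.3,1,99,99.7]).round(1),"y",np.percentile(q[:,1],[.3,1,99,99.7]).round(1))
kn=box(480,660,40,220,54,100);
im=ortho(X,f["C"],500,720,0,200,3,120);cv2.imwrite("pics/w_o.png",im)
u,c=np.unique((kn[:,:3]//[8,8,8]*8).astype(int),axis=0,return_counts=True);print([(tuple(map(int,a)),int(n)) for a,n in zip(u,c) if n>4])
c=get_calibration("wrist")
K=np.array([[c["fx"],0,c["cx"]],[0,c["fy"],c["cy"]],[0,0,1]])
def px(u,v,z):
    n=cv2.undistortPoints(np.array([[[u,v]]],float),K,c["dist"])[0,0];r=c["T"][:3,:3]@[*n,1];o=c["T"][:3,3];return (o+r*(z-o[2])/r[2]).round(1)
for a in((97,90,84),(166,80,56),(247,103,12),(275,243,12),(106,271,12),(57,152,23),(188,154,43),(212,234,43)):print(a,px(*a))
E
```

```text
bed z 12.799592138230963
bar 1059 ((618.477783203125, -29.938827514648438), (56.24136734008789, 171.3543243408203), 12.642370223999023) 43.742457226473675
fence 1193 ((639.9822387695312, -56.837528228759766), (18.38709831237793, 117.85456848144531), 12.442898750305176) 52.924910638674305
bed ((561.167236328125, -3.13873291015625), (322.98284912109375, 294.11572265625), 6.97222900390625)
13.0 fence x pct [602.1 603.  611.4 619.3 620. ] bed x [385.2 387.6 691.9 704.5] y [-261.1 -256.9  -62.9  -16.5]
14.0 fence x pct [598.  599.4 608.  615.9 617. ] bed x [382.  384.6 689.4 702.3] y [-271.7 -267.3  -70.8  -28.5]
14.999999999999998 fence x pct [593.6 595.4 604.2 612.6 614. ] bed x [378.2 381.4 686.8 699.6] y [-282.2 -277.6  -78.4  -40.5]
16.0 fence x pct [588.8 591.1 600.5 609.1 610.8] bed x [374.2 377.8 684.2 696.7] y [-292.8 -287.7  -86.   -52.3]
[((496, 88, 80), 28), ((496, 96, 80), 20), ((504, 80, 64), 5), ((504, 80, 72), 5), ((504, 80, 80), 9), ((504, 88, 56), 7), ((504, 88, 72), 5), ((504, 88, 80), 69), ((504, 96, 56), 6), ((504, 96, 64), 6), ((504, 96, 72), 5), ((504, 96, 80), 49),
[... 233 characters left out ...]
552, 104, 56), 36), ((552, 112, 56), 12), ((560, 88, 56), 7), ((560, 96, 56), 58), ((560, 104, 48), 6), ((560, 104, 56), 50), ((560, 112, 56), 40), ((568, 96, 56), 49), ((568, 104, 48), 8), ((568, 104, 56), 50), ((568, 112, 48), 8), ((568, 112, 56), 24), ((576, 104, 56), 10), ((608, 40, 56), 6), ((608, 48, 56), 33), ((608, 56, 56), 6), ((616, 40, 56), 5), ((616, 48, 48), 6), ((616, 48, 56), 35), ((616, 56, 48), 6)]
(97, 90, 84) [506.   94.9  84. ]
(166, 80, 56) [569.1 105.8  56. ]
(247, 103, 12) [654.9  82.2  12. ]
(275, 243, 12) [ 692.7 -111.    12. ]
(106, 271, 12) [ 434.4 -160.6   12. ]
(57, 152, 23) [403.7  23.9  23. ]
(188, 154, 43) [584.5  22.7  43. ]
(212, 234, 43) [608.2 -82.4  43. ]
```

```bash
cat > fit.py <<'E'
from h import *
from scipy.optimize import differential_evolution
def hmodel(q):
    x,y=q[:,0],q[:,1];z=np.full(len(q),0.)
    z[(abs(x)<135)&(abs(y)<100)]=12
    z[(abs(x)<130)&(abs(abs(y)-90)<4)&(x<80)]=23
    z[(x>50)&(x<64)&(abs(y)<55)]=43
    z[(x>84)&(x<100)&(abs(y)<85)]=52
    return z
def fitjig(X,b=((500,600),(-70,10),(.12,.35))):
    P=X[(X[:,0]>380)&(X[:,0]<760)&(X[:,1]>-220)&(X[:,1]<150)&(X[:,2]>-5)&(X[:,2]<60)]
    def cost(p):
        c,s=np.cos(p[2]),np.sin(p[2]);d=P[:,:2]-p[:2]
        q=np.c_[d[:,0]*c+d[:,1]*s,-d[:,0]*s+d[:,1]*c]
        m=(abs(q[:,0])<150)&(abs(q[:,1])<115)&~((q[:,1]>75)&(q[:,0]>10))
        return np.minimum(abs(P[m,2]-hmodel(q[m])),8).mean()
    return differential_evolution(cost,b,seed=0,tol=1e-6,popsize=25)
E
python3 - <<'E'
from fit import *
for n in("wrist","scene","side"):
    X=np.load(f"pics/{n}c.npz")["X"];r=fitjig(X);x,y,t=r.x
    R=np.array([[np.cos(t),-np.sin(t)],[np.sin(t),np.cos(t)]])
    print(n,r.x.round(3),np.degrees(t).round(2),r.fun,"axis",R@[55,140]+[x,y],"stop",R@[50,0]+[x,y])
E
```

```text
wrist [ 5.41521e+02 -4.17130e+01  2.18000e-01] 12.51 1.5208204532935221 axis [564.87738925 106.87825207] stop [590.3333362  -30.87876141]
scene [ 5.42718e+02 -4.03650e+01  2.04000e-01] 11.71 2.9035279148019253 axis [568.16601069 107.88224101] stop [591.67745777 -30.21993804]
side [ 5.40683e+02 -3.94790e+01  2.12000e-01] 12.12 2.9281158377547136 axis [565.06652489 108.94738636] stop [589.56860956 -28.98247932]
```

```bash
python3 -m handwheel '[[[0,0,-2.1,-1.16,0,0,0],[0,0,-2.1,-1.16,0,0,0],[0,0,-2.1,-1.16,0,0,0],[0,0,-2.1,-1.16,0,0,0],[0,0,-2.1,-1.16,0,0,0],[0,0,-2.1,-1.16,0,0,0],[0,0,-2.1,-1.16,0,0,0],[0,0,-2.1,-1.16,0,0,0]]]'
python3 -m handwheel '[[[0,0,0,0,-7.1,0,0],[0,0,0,0,-7.1,0,0],[0,0,0,0,-7.1,0,0],[0,0,0,0,-7.1,0,0],[0,0,0,0,-7.1,0,0],[0,0,0,0,-7.1,0,0],[0,0,0,0,-7.1,0,0],[0,0,0,0,-7.1,0,0]]]'
python3 -m handwheel '[[[0,0,0,0,-7.1,0,0],[0,0,0,0,-7.1,0,0],[0,0,0,0,-7.1,0,0],[0,0,0,0,-7.1,0,0],[0,0,0,0,-7.1,0,0],[0,0,0,0,-7.1,0,0],[0,0,0,0,0,0,0]]]'
cat > st.py <<'E'
from station import *
import numpy as np,sys
from scipy.spatial.transform import Rotation as Ro
def tool():
    s=get_state();R=Ro.from_quat(s["eef_rot"]).as_matrix();return s,R
s,R=tool()
print("t",round(s["time_s"],2),"tcp",s["tcp_pos"].round(1),"F",s["contact_force"].round(1),"w",round(s["gripper_width"],1),"yaw_y",np.degrees(np.arctan2(R[1,1],R[0,1])).round(2),"x",R[:,0].round(3),"q7",s["joint_positions"][6].round(2))
if len(sys.argv)>3: print("shift cm (tool)",(R.T@(np.array([float(a) for a in sys.argv[1:4]])-s["tcp_pos"])/10).round(2))
E
python3 st.py 507 93 130
python3 - <<'E'
from h import *
X=np.load("pics/wristc.npz")["X"]
k=X[(X[:,2]>78)&(X[:,2]<90)&(X[:,0]>480)&(X[:,0]<540)&(X[:,1]>70)&(X[:,1]<120)]
print(cv2.minEnclosingCircle(k[:,:2].astype(np.float32)),k.mean(0),len(k))
a=X[(X[:,2]>53)&(X[:,2]<60)&(X[:,0]>540)&(X[:,0]<590)&(X[:,1]>85)&(X[:,1]<130)]
print(cv2.minEnclosingCircle(a[:,:2].astype(np.float32)),a.mean(0),len(a))
E
```

```text
time_s: 0.82
tcp_pos: [501.5, 91.8, 196.7]
eef_rot: [-0.5, -0.498, 0.504, -0.497]
contact_force: [0.3, 0.0, -0.1]
gripper_width: 42.8
time_s: 1.48
tcp_pos: [492.9, 96.1, 195.6]
eef_rot: [0.198, 0.681, -0.203, 0.675]
contact_force: [0.4, 1.0, -0.2]
gripper_width: 42.8
time_s: 2.07
tcp_pos: [491.1, 95.4, 194.0]
eef_rot: [-0.064, 0.71, 0.061, 0.699]
contact_force: [-0.1, -0.7, 0.1]
gripper_width: 42.5
t 2.07 tcp [491.1  95.4 194. ] F [-0.1 -0.7  0.1] w 42.5 yaw_y 100.19 x [-0.015 -0.005 -1.   ] q7 1.38
shift cm (tool) [ 6.38 -0.51  1.62]
((506.38311767578125, 94.55401611328125), 8.47689151763916) [507.87316847  94.45137368  83.71742111] 232
((565.4905395507812, 106.3912582397461), 12.449359893798828) [565.85872001 106.28990645  56.85571368] 427
```

```bash
python3 -m handwheel '[[[0,1.6,-0.12,0.4,0,0,0],[0,1.6,-0.12,0.4,0,0,0],[0,1.6,-0.12,0.4,0,0,0],[0,1.6,-0.12,0.4,0,0,0],[0,0,0,0,0,0,0]]]'; python3 st.py 506.5 94.5 52
```

```text
time_s: 2.48
tcp_pos: [508.1, 92.7, 128.5]
eef_rot: [-0.058, 0.709, 0.055, 0.701]
contact_force: [0.4, -0.9, 0.3]
gripper_width: 42.9
t 2.48 tcp [508.1  92.7 128.5] F [ 0.4 -0.9  0.3] w 42.9 yaw_y 99.23 x [-0.011 -0.005 -1.   ] q7 1.34
shift cm (tool) [ 7.65  0.22 -0.04]
```

```bash
python3 -m handwheel '[[[0,1.5,0.04,0,0,0,0],[0,1.5,0.04,0,0,0,0],[0,1.5,0.04,0,0,0,0],[0,1.5,0.04,0,0,0,0],[0,1.4,0.04,0,0,0,0],[0,0,0,0,0,0,0]]]'; python3 -m handwheel '[[[1,0,0,0,0,0,0],[1,0,0,0,0,0,0],[1,0,0,0,0,0,0],[1,0,0,0,0,0,0],[1,0,0,0,0,0,0]]]';  python3 st.py 506.5 94.5 52
```

```text
time_s: 2.98
tcp_pos: [508.6, 94.9, 55.3]
eef_rot: [-0.053, 0.708, 0.05, 0.702]
contact_force: [-0.7, -0.1, 0.3]
gripper_width: 42.7
time_s: 3.4
tcp_pos: [510.9, 95.6, 59.5]
eef_rot: [-0.052, 0.706, 0.049, 0.704]
contact_force: [-0.4, -0.8, 0.4]
gripper_width: -0.4
t 3.4 tcp [510.9  95.6  59.5] F [-0.4 -0.8  0.4] w -0.4 yaw_y 98.14 x [-0.002 -0.004 -1.   ] q7 1.27
shift cm (tool) [ 0.75 -0.04 -0.45]
```

```bash
python3 - <<'E'
from station import *
from h import *
p,d=read_camera("wrist");cv2.imwrite("pics/w1.png",p[:,:,::-1])
q,d=read_camera("scene");cv2.imwrite("pics/s1.png",cv2.resize(q[110:260,240:420,::-1],None,fx=2.22,fy=2.56))
a=cv2.imread("pics/s1.png");b=cv2.imread("pics/w1.png");cv2.imwrite("pics/m1.png",np.hstack([cv2.resize(b,(400,300)),cv2.resize(a,(400,300))]))
E
```

```text
(no output)
```

View pics/m1.png

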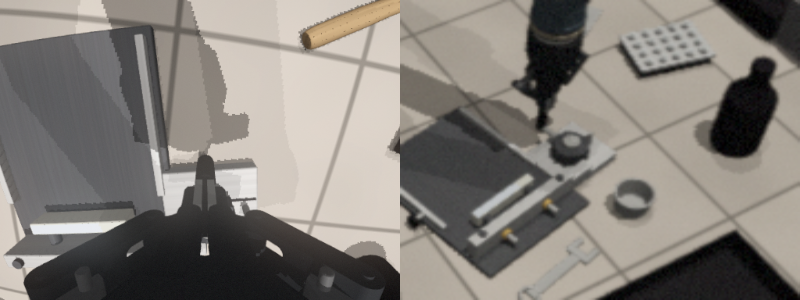

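Left panel: the fingers are shut at about (205,190), and a dark rounded thing stands just beyond them at (205,160), possibly the knob squeezed out. I'll check with the depth.

```bash
python3 - <<'E'
from station import *
from h import *
for n in("wrist","scene","side"):
    c=get_calibration(n);p,d=read_camera(n);X,C=cloud(p,d,c)
    if n=="wrist": cv2.imwrite("pics/w2.png",cv2.resize(p[170:330,180:340,::-1],(600,600),interpolation=cv2.INTER_CUBIC)); print(c["T"][:3,3])
    m=(X[:,0]>460)&(X[:,0]<560)&(X[:,1]>50)&(X[:,1]<130)&(X[:,2]>30)&(X[:,2]<95);k=X[m]
    u,cn=np.unique((k//[8,8,12]*[8,8,12]).astype(int),axis=0,return_counts=True);print(n,[(tuple(map(int,a)),int(q)) for a,q in zip(u,cn) if q>3])
E
```

```text
[437.68090451  85.23777988 232.5224431 ]
wrist [((496, 80, 36), 5), ((496, 80, 48), 7), ((496, 80, 60), 8), ((496, 80, 72), 10), ((496, 88, 36), 55), ((496, 88, 48), 67), ((496, 88, 60), 83), ((496, 88, 72), 111), ((496, 88, 84), 92), ((496, 96, 36), 30), ((496, 96, 48), 44), ((496, 96, 60), 54), ((496, 96, 72), 74), ((496, 96, 84), 41), ((504, 80, 60), 4), ((504, 80, 72), 6), ((504, 96, 72), 5), ((544, 120, 24), 16), ((544, 120, 36), 40), ((544, 128, 36), 6)]
scene [((504, 88, 36), 5), ((504, 88, 72), 4), ((512, 88, 36), 7), ((512, 88, 48), 5), ((512, 88, 60), 6), ((512, 88, 72), 4), ((520, 96, 36), 4), ((528, 96, 36), 5), ((552, 104, 48), 5)]
side [((496, 88, 36), 6), ((496, 88, 48), 11), ((496, 88, 60), 9), ((496, 88, 72), 5), ((496, 88, 84), 7), ((496, 96, 60), 4), ((496, 96, 72), 5), ((504, 80, 48), 4), ((504, 88, 36), 5), ((504, 88, 60), 6), ((504, 88, 72), 6), ((504, 88, 84), 4), ((520, 96, 36), 4), ((528, 96, 36), 5), ((536, 96, 36), 7), ((536, 104, 36), 4), ((536, 112, 36), 6), ((544, 88, 36), 8), ((552, 80, 36), 11), ((552, 88, 36), 4), ((552, 104, 48), 5)]
```

View pics/w2.png

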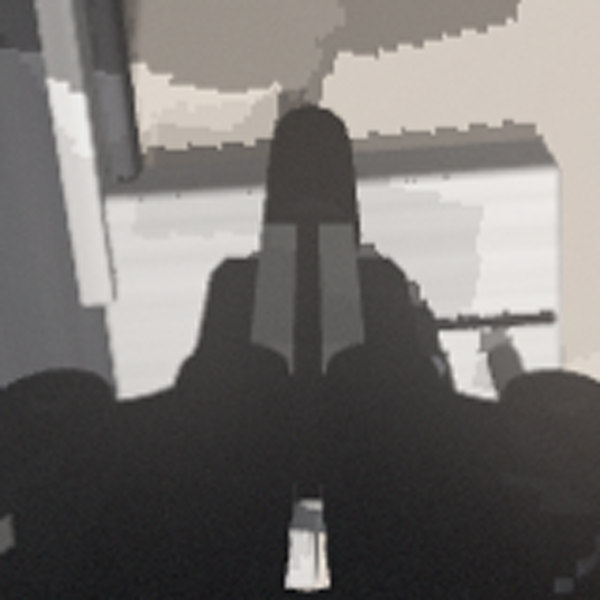

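```bash
python3 - <<'E'
from station import *
from h import *
c=get_calibration("wrist");p,d=read_camera("wrist");X,C=cloud(p,d,c)
K=np.array([[c["fx"],0,c["cx"]],[0,c["fy"],c["cy"]],[0,0,1]]);Ti=np.linalg.inv(c["T"])
print("TCP px",cv2.projectPoints(Ti[:3,:3]@get_state()["tcp_pos"]+Ti[:3,3],np.zeros(3),np.zeros(3),K,c["dist"])[0].ravel())
I=np.full(d.shape,-1);I[d>0]=np.arange(len(X))
for col in(250,256,262,268,274):
    print(col,[(r,*map(int,X[I[r,col]].round())) for r in range(196,290,6) if I[r,col]>=0])
E
```

```text
TCP px [262.22254415 225.04228871]
250 [(196, 509, 84, 1), (202, 514, 85, 1), (208, 520, 86, 1), (214, 523, 86, 7), (220, 524, 87, 19), (226, 506, 87, 72), (232, 499, 87, 98), (238, 499, 88, 103), (244, 499, 88, 111), (250, 499, 88, 116), (256, 499, 88, 122), (262, 500, 89, 127), (268, 499, 89, 133), (274, 498, 89, 138), (280, 498, 89, 143), (286, 498, 89, 146)]
256 [(196, 508, 89, 0), (202, 500, 89, 41), (208, 500, 90, 55), (214, 500, 90, 67), (220, 500, 90, 76), (226, 501, 90, 84), (232, 499, 90, 96), (238, 498, 91, 105), (244, 498, 91, 111), (250, 499, 91, 116), (256, 499, 91, 122), (262, 499, 91, 127), (268, 498, 91, 134), (274, 499, 91, 137), (280, 501, 92, 137), (286, 504, 92, 137)]
262 [(196, 507, 95, 2), (202, 498, 93, 46), (208, 498, 93, 59), (214, 499, 94, 69), (220, 499, 94, 79), (226, 500, 94, 84), (232, 498, 94, 97), (238, 499, 94, 103), (244, 499, 94, 110), (250, 498, 94, 117), (256, 498, 94, 123), (262, 499, 94, 126), (268, 502, 94, 127), (274, 505, 95, 126), (280, 508, 95, 126), (286, 510, 95, 127)]
268 [(196, 507, 100, 1), (202, 499, 98, 41), (208, 499, 98, 56), (214, 498, 97, 68), (220, 499, 97, 77), (226, 499, 97, 85), (232, 498, 97, 96), (238, 498, 97, 104), (244, 498, 97, 111), (250, 498, 97, 116), (256, 498, 96, 123), (262, 498, 96, 127), (268, 497, 96, 134), (274, 497, 96, 137), (280, 499, 96, 140), (286, 501, 96, 140)]
274 [(196, 506, 105, 2), (202, 511, 106, 1), (208, 517, 107, 2), (214, 519, 107, 10), (220, 503, 102, 64), (226, 502, 101, 78), (232, 503, 101, 84), (238, 497, 100, 105), (244, 498, 99, 110), (250, 498, 99, 116), (256, 498, 99, 122), (262, 496, 98, 130), (268, 497, 98, 134), (274, 497, 98, 137), (280, 497, 98, 142), (286, 497, 98, 146)]
```

```bash
python3 - <<'E'
from station import *
from h import *
for n in("scene","side"):
    X=np.load(f"pics/{n}c.npz")["X"]
    m=(abs(X[:,0]-675)<70)&(abs(X[:,1])<40)&(X[:,2]>100);k=X[m];o=np.argsort(k[:,2])[:5];print(n,"t0 lowest",k[o].round(0).tolist())
    p,d=read_camera(n);X,_=cloud(p,d,get_calibration(n))
    m=(abs(X[:,0]-508)<45)&(abs(X[:,1]-95)<40)&(X[:,2]>25)&(X[:,2]<160);k=X[m]
    for z in range(30,160,10):
        q=k[(k[:,2]>=z)&(k[:,2]<z+10)]
        if len(q):print(z,len(q),q.min(0).round().tolist(),q.max(0).round().tolist())
E
```

```text
scene t0 lowest [[630.0, -5.0, 242.0], [631.0, 1.0, 244.0], [630.0, 11.0, 245.0], [724.0, -9.0, 245.0], [721.0, -10.0, 246.0]]
30 8 [505.0, 88.0, 32.0] [548.0, 95.0, 40.0]
40 42 [502.0, 86.0, 40.0] [553.0, 125.0, 50.0]
50 13 [510.0, 84.0, 50.0] [553.0, 108.0, 59.0]
60 8 [507.0, 86.0, 61.0] [516.0, 100.0, 67.0]
70 11 [506.0, 87.0, 72.0] [518.0, 100.0, 78.0]
80 6 [506.0, 86.0, 81.0] [516.0, 93.0, 85.0]
90 10 [504.0, 82.0, 91.0] [522.0, 101.0, 100.0]
100 17 [509.0, 82.0, 100.0] [524.0, 105.0, 108.0]
110 14 [512.0, 83.0, 111.0] [524.0, 108.0, 120.0]
120 12 [517.0, 82.0, 120.0] [523.0, 105.0, 130.0]
130 29 [504.0, 66.0, 131.0] [528.0, 125.0, 140.0]
140 39 [504.0, 57.0, 140.0] [529.0, 134.0, 149.0]
150 39 [500.0, 56.0, 150.0] [529.0, 132.0, 160.0]
side t0 lowest [[626.0, 4.0, 244.0], [718.0, -4.0, 244.0], [628.0, 10.0, 245.0], [625.0, -0.0, 245.0], [627.0, -3.0, 246.0]]
30 33 [499.0, 84.0, 31.0] [552.0, 131.0, 40.0]
40 65 [498.0, 85.0, 40.0] [553.0, 131.0, 50.0]
50 18 [498.0, 89.0, 50.0] [553.0, 112.0, 59.0]
60 14 [496.0, 88.0, 61.0] [510.0, 100.0, 70.0]
70 14 [498.0, 89.0, 71.0] [510.0, 103.0, 79.0]
80 15 [501.0, 88.0, 80.0] [521.0, 104.0, 89.0]
90 16 [498.0, 83.0, 91.0] [516.0, 103.0, 99.0]
100 32 [496.0, 80.0, 100.0] [520.0, 110.0, 110.0]
110 31 [498.0, 81.0, 110.0] [521.0, 107.0, 120.0]
120 22 [497.0, 81.0, 120.0] [516.0, 108.0, 129.0]
130 45 [493.0, 64.0, 130.0] [526.0, 126.0, 140.0]
140 67 [491.0, 58.0, 140.0] [524.0, 132.0, 150.0]
150 70 [489.0, 55.0, 150.0] [532.0, 134.0, 160.0]
```

Camera check: the fingertips end about 28 mm above the reported TCP. At the start the lowest finger point was 242 against a reported TCP of 201 (213 expected with the hand open), and now it is about 87 against 59.5. So the fingers closed above the knob. I correct for this offset, open, go down farther and grip again.

```bash
python3 -m handwheel '[[[0,-0.3,0,0,0,0,0],[0,0,0,0,0,0,0],[0,0,0,-0.2,0,0,0],[0,0,0,-0.2,0,0,0]]]'; python3 st.py 506.5 94.5 20
```

```text
time_s: 4.13
tcp_pos: [506.3, 94.9, 61.7]
eef_rot: [-0.052, 0.707, 0.049, 0.704]
contact_force: [-0.6, -0.5, -1.1]
gripper_width: 42.7
t 4.13 tcp [506.3  94.9  61.7] F [-0.6 -0.5 -1.1] w 42.7 yaw_y 98.16 x [-0.004 -0.004 -1.   ] q7 1.27
shift cm (tool) [ 4.17 -0.03  0.03]
```

```bash
python3 -m handwheel '[[[0,1,0,0,0,0,0],[0,1,0,0,0,0,0],[0,1,0,0,0,0,0],[0,1,0,0,0,0,0],[0,0,0,0,0,0,0]]]'; python3 -m handwheel '[[[1,0,0,0,0,0,0],[1,0,0,0,0,0,0],[1,0,0,0,0,0,0],[1,0,0,0,0,0,0],[1,0,0,0,0,0,0]]]';  python3 st.py 506.5 94.5 20
```

```text
time_s: 4.55
tcp_pos: [505.0, 94.3, 17.4]
eef_rot: [-0.052, 0.707, 0.049, 0.703]
contact_force: [-0.0, 0.1, -0.3]
gripper_width: 42.8
time_s: 4.97
tcp_pos: [504.0, 94.3, 15.8]
eef_rot: [-0.052, 0.708, 0.049, 0.702]
contact_force: [-0.2, 0.4, -2.5]
gripper_width: 14.8
t 4.97 tcp [504.   94.3  15.8] F [-0.2  0.4 -2.5] w 14.8 yaw_y 98.18 x [-0.008 -0.005 -1.   ] q7 1.24
shift cm (tool) [-0.42 -0.02  0.25]
```

```bash
python3 -m handwheel '[[[1,-0.1,0.52,0,5,0,0],[1,-0.1,0.52,0,5,0,0],[1,-0.05,0.52,0,5,0,0],[1,-0.05,0.52,0,5,0,0],[1,0,0.52,0,5,0,0]]]';  python3 st.py 507 125 18
cat > ring.py <<'E'
from station import *
import numpy as np
from scipy.spatial.transform import Rotation as Ro
A=np.array([565.5,106.8]);s=get_state();v=s["tcp_pos"][:2]-A;a=np.degrees(np.arctan2(v[1],v[0]))%360
R=Ro.from_quat(s["eef_rot"]).as_matrix();yy=np.degrees(np.arctan2(R[1,1],R[0,1]))
print("r",np.linalg.norm(v).round(1),"value",np.radians(192.2-a).round(3),"lever-90-tooly",round(a-90-yy,1))
E
python3 ring.py
```

```text
time_s: 5.38
tcp_pos: [504.3, 122.1, 15.8]
eef_rot: [0.108, 0.701, -0.11, 0.696]
contact_force: [0.1, 0.9, 0.0]
gripper_width: 14.6
t 5.38 tcp [504.3 122.1  15.8] F [0.1 0.9 0. ] w 14.6 yaw_y 72.3 x [-0.008 -0.001 -1.   ] q7 0.82
shift cm (tool) [-0.22  0.36  0.16]
r 63.0 value 0.457 lever-90-tooly 3.7
```

```bash
python3 -m handwheel '[[[1,-0.05,0.53,0.03,5,0,0],[1,-0.05,0.53,0.03,5,0,0],[1,-0.05,0.53,0.03,5,0,0],[1,-0.05,0.53,0.03,5,0,0],[1,-0.05,0.53,0.03,5,0,0],[1,-0.05,0.53,0.03,5,0,0],[1,-0.05,0.53,0.03,5,0,0]]]';  python3 st.py; python3 ring.py
```

```text
time_s: 5.97
tcp_pos: [525.0, 155.8, 15.9]
eef_rot: [0.32, 0.633, -0.321, 0.628]
contact_force: [0.4, 0.2, -6.9]
gripper_width: 14.4
t 5.97 tcp [525.  155.8  15.9] F [ 0.4  0.2 -6.9] w 14.4 yaw_y 36.03 x [-0.007  0.002 -1.   ] q7 0.26
r 63.6 value 1.092 lever-90-tooly 3.6
```

```bash
python3 -m handwheel '[[[1,-0.15,0.5,0.03,4.5,0,0],[1,-0.1,0.5,0.03,4.5,0,0],[1,-0.05,0.5,0.03,4.5,0,0],[1,-0.05,0.4,0.03,3,0,0]]]';  python3 st.py; python3 ring.py
```

```text
time_s: 6.3
tcp_pos: [541.3, 165.9, 15.8]
eef_rot: [0.41, 0.578, -0.412, 0.573]
contact_force: [-0.9, -1.0, -1.8]
gripper_width: 14.6
t 6.3 tcp [541.3 165.9  15.8] F [-0.9 -1.  -1.8] w 14.6 yaw_y 18.94 x [-0.008  0.002 -1.   ] q7 0.02
r 63.9 value 1.395 lever-90-tooly 3.3
```

```bash
python3 -m handwheel '[[[1,-0.05,0.4,0.03,1,0,0],[1,-0.05,0.3,0,0,0,0],[1,-0.05,0.3,0,0,0,0]]]';  python3 st.py; python3 ring.py; python3 -m handwheel '[[[0.3,0,0,0,0,0,0],[0.3,0,0,0,0,0,0],[0.3,0,0,0,0,0,0],[0.3,-1,0,0,0,0,0],[0.3,-2,0,0,0,0,0],[0.3,-2,0,0,0,0,0],[0.3,-2,0,0,0,0,0],[0.3,-2,0,0,0,0,0]]]'
```

```text
time_s: 6.55
tcp_pos: [541.5, 166.0, 15.8]
eef_rot: [0.409, 0.579, -0.423, 0.565]
contact_force: [-10.0, -2.5, 2.1]
gripper_width: 14.5
t 6.55 tcp [541.5 166.   15.8] F [-10.   -2.5   2.1] w 14.5 yaw_y 17.97 x [-0.028 -0.005 -1.   ] q7 0.0
r 63.9 value 1.398 lever-90-tooly 4.1
time_s: 7.22
tcp_pos: [542.8, 166.0, 109.0]
eef_rot: [0.407, 0.58, -0.424, 0.565]
contact_force: [0.9, 0.3, -0.4]
gripper_width: 30.0
```

```bash
cat > goal.py <<'E'
# usage: goal.py X Y Z yaw_deg -> shift (cm) and rotvec (deg) in tool axes
from st import *
x,y,z,psi=[float(a) for a in sys.argv[1:5]];p=np.radians(psi)
Y=np.array([np.cos(p),np.sin(p),0]);Xv=np.array([0,0,-1.]);D=np.c_[Xv,Y,np.cross(Xv,Y)]
print("rotvec deg",np.degrees(Ro.from_matrix(R.T@D).as_rotvec()).round(2))
E
python3 -m handwheel '[[[-1,-3,0,0,0,0,0],[-1,-1.5,0,0,0,0,0]]]' >/dev/null; python3 goal.py 440 -349.5 150 8.6
```

```text
t 7.38 tcp [545.6 166.5 159. ] F [2.  0.7 0.2] w 53.0 yaw_y 18.11 x [-0.028 -0.005 -1.   ] q7 -0.01
shift cm (tool) [  1.45 -26.04  45.77]
rotvec deg [ 9.5  -0.1   1.62]
```

```bash
python3 -m handwheel '[[[-1,0,0,0,4.75,0,0.8],[-1,0,0,0,4.75,0,0.8],[-1,0,-1.2,3.3,0,0,0],[-1,0,-1.2,3.3,0,0,0],[-1,0,-1.2,3.3,0,0,0],[-1,0,-1.2,3.3,0,0,0],[-1,0,-1.2,3.3,0,0,0],[-1,0,-1.2,3.3,0,0,0]]]'; python3 goal.py 440 -349.5 150 8.6
```

```text
time_s: 8.05
tcp_pos: [512.5, -33.9, 172.2]
eef_rot: [0.469, 0.534, -0.446, 0.543]
contact_force: [0.6, -0.3, 0.1]
gripper_width: 85.5
t 8.05 tcp [512.5 -33.9 172.2] F [ 0.6 -0.3  0.1] w 85.5 yaw_y 9.31 x [ 0.031  0.017 -0.999] q7 0.23
shift cm (tool) [  1.48 -12.33  29.99]
rotvec deg [ 0.72 -0.66 -1.9 ]
```

```bash
python3 -m handwheel '[[[-1,0,-1.2,3.3,0,0,0],[-1,0,-1.2,3.3,0,0,0],[-1,0,-1.2,3.3,0,0,0],[-1,0,-1.2,3.3,0,0,0],[-1,0,-1.2,3.3,0,0,0],[-1,0,-1.2,3.3,0,0,0],[-1,0,-1.2,3,0,0,0],[-1,0,-0.8,2,0,0,0]]]'; python3 goal.py 440 -349.5 150 8.6
```

```text
time_s: 8.72
tcp_pos: [460.6, -310.9, 177.1]
eef_rot: [0.473, 0.528, -0.443, 0.549]
contact_force: [0.4, -0.9, -0.4]
gripper_width: 85.5
t 8.72 tcp [ 460.6 -310.9  177.1] F [ 0.4 -0.9 -0.4] w 85.5 yaw_y 9.21 x [ 0.05   0.012 -0.999] q7 0.85
shift cm (tool) [ 2.56 -2.78  3.49]
rotvec deg [ 0.61 -0.23 -2.95]
```

```bash
python3 -m handwheel '[[[-1,0.5,-0.9,1.2,0.2,-0.1,-1],[-1,0.5,-0.9,1.2,0.2,-0.1,-1],[-1,0.5,-0.9,1.1,0.2,0,-0.9],[-1,0,0,0,0,0,0]]]'; python3 goal.py 440 -349.5 100 8.6
python3 - <<'E'
from station import *
from h import *
p,d=read_camera("wrist");c=get_calibration("wrist");X,C=cloud(p,d,c);cv2.imwrite("pics/w3.png",p[:,:,::-1])
for nm,z0,z1,w in(("block",64,76,45),("slab",17,27,95)):
    k=X[(X[:,2]>z0)&(X[:,2]<z1)&(abs(X[:,0]-440)<w)&(abs(X[:,1]+349)<w)]
    print(nm,len(k),[np.round(a,1) for a in cv2.minAreaRect(k[:,:2].astype(np.float32))],k[:,2].mean().round(1) if len(k) else 0)
E
```

```text
time_s: 9.05
tcp_pos: [436.8, -357.7, 162.9]
eef_rot: [0.462, 0.533, -0.464, 0.535]
contact_force: [-1.2, 0.5, -0.8]
gripper_width: 85.3
t 9.05 tcp [ 436.8 -357.7  162.9] F [-1.2  0.5 -0.8] w 85.3 yaw_y 8.13 x [-0.    -0.004 -1.   ] q7 0.9
shift cm (tool) [ 6.28  0.44 -0.8 ]
rotvec deg [-0.47  0.25  0.04]
block 1299 [array([ 440.2, -348.8]), array([25.6, 49.5]), np.float64(8.9)] 71.1
slab 6174 [array([ 440.5, -349.2]), array([ 84.5, 124.6]), np.float64(9.1)] 23.2
```

View pics/w3.png

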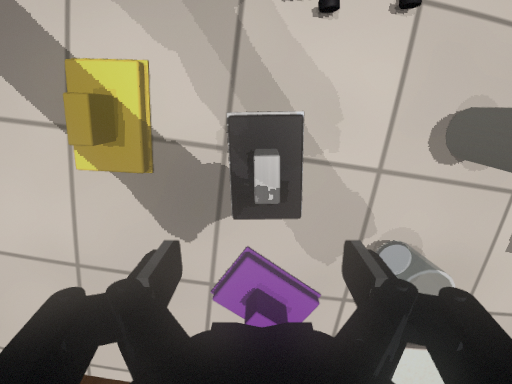

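Wrist view: black platform centred at (266,165) with a grey block on it at (266,178), yellow at (110,115), purple at (265,290). The choice is confirmed, at (440,−349) and yaw 8.9°.

```bash
python3 -m handwheel '[[[-1,2,0.15,-0.27,-0.3,0.1,0],[-1,2,0.15,-0.27,-0.3,0.1,0],[-1,2,0.15,-0.27,-0.2,0,0],[-1,1.5,0,0,0,0,0],[-1,0,0,0,0,0,0]]]'; python3 goal.py 440.2 -348.9 2 8.9
```

```text
time_s: 9.52
tcp_pos: [447.3, -339.6, 86.4]
eef_rot: [0.458, 0.54, -0.453, 0.541]
contact_force: [-0.3, 0.8, 0.2]
gripper_width: 85.1
t 9.52 tcp [ 447.3 -339.6   86.4] F [-0.3  0.8  0.2] w 85.1 yaw_y 9.75 x [ 0.005  0.004 -1.   ] q7 0.94
shift cm (tool) [ 8.43 -0.91  0.82]
rotvec deg [ 0.85 -0.17 -0.33]
```

```bash
python3 -m handwheel '[[[-1,1,-0.3,0.3,0.3,0,-0.1],[-1,1,-0.3,0.2,0.2,0,-0.1],[-1,0.5,-0.2,0.1,0,0,-0.1],[-1,0,0,0,0,0,0],[-1,0,0,0,0,0,0]]]'; python3 goal.py 440.2 -348.9 2 8.9
```

```text
time_s: 9.93
tcp_pos: [443.0, -344.3, 60.5]
eef_rot: [0.458, 0.54, -0.455, 0.54]
contact_force: [-0.9, 0.3, 0.7]
gripper_width: 85.4
t 9.93 tcp [ 443.  -344.3   60.5] F [-0.9  0.3  0.7] w 85.4 yaw_y 9.56 x [ 0.002  0.004 -1.   ] q7 0.96
shift cm (tool) [ 5.85 -0.36  0.43]
rotvec deg [ 0.66 -0.21 -0.14]
```

```bash
python3 -m handwheel '[[[-1,1,-0.2,0.2,0.4,-0.1,0],[-1,1,-0.1,0.1,0.2,-0.1,0],[-1,1,-0.1,0.1,0,0,0],[-1,1,0,0.1,0,0,0],[-1,1,0,0,0,0,0],[-1,0.5,0,0,0,0,0],[-1,0,0,0,0,0,0]]]'; python3 goal.py 440.2 -348.9 2 8.9
```

```text
time_s: 10.52
tcp_pos: [440.0, -351.6, 0.7]
eef_rot: [0.461, 0.535, -0.459, 0.538]
contact_force: [-0.2, -0.1, 0.6]
gripper_width: 85.2
t 10.52 tcp [ 440.  -351.6    0.7] F [-0.2 -0.1  0.6] w 85.2 yaw_y 8.81 x [ 0.004 -0.001 -1.   ] q7 1.0
shift cm (tool) [-0.13  0.06 -0.27]
rotvec deg [-0.09  0.11 -0.24]
```

```bash
python3 -m handwheel '[[[1,-0.05,0,-0.1,0,0,0],[1,0,0,-0.05,0,0,0],[1,0,0,0,0,0,0],[1,0,0,0,0,0,0],[1,0,0,0,0,0,0],[1,0,0,0,0,0,0]]]'; python3 st.py; python3 -m handwheel '[[[1,-1,0,0,0,0,0],[1,-1.5,0,0,0,0,0],[1,-1.5,0,0,0,0,0],[1,-1.5,0,0,0,0,0],[1,0,0,0,0,0,0]]]'; python3 goal.py 0 0 0 12.2
```

```text
time_s: 11.02
tcp_pos: [440.4, -350.1, 1.5]
eef_rot: [0.461, 0.535, -0.459, 0.539]
contact_force: [-0.6, -1.4, -4.0]
gripper_width: 25.3
t 11.02 tcp [ 440.4 -350.1    1.5] F [-0.6 -1.4 -4. ] w 25.3 yaw_y 8.85 x [ 0.005 -0.002 -1.   ] q7 1.0
time_s: 11.43
tcp_pos: [436.4, -347.0, 57.1]
eef_rot: [0.46, 0.539, -0.46, 0.535]
contact_force: [0.2, -1.4, -4.3]
gripper_width: 24.8
t 11.43 tcp [ 436.4 -347.    57.1] F [ 0.2 -1.4 -4.3] w 24.8 yaw_y 8.84 x [-0.003  0.004 -1.   ] q7 0.96
shift cm (tool) [  5.97 -37.78 -40.97]
rotvec deg [-3.36 -0.25  0.13]
```

```bash
python3 -m handwheel '[[[1,-1,0,0,-1.7,0,0],[1,-1,0,-0.5,-1.6,0,0],[1,0,1.4,-2.6,0,0,0],[1,0,1.4,-2.6,0,0,0],[1,0,1.4,-2.6,0,0,0],[1,0,1.4,-2.6,0,0,0],[1,0,1.4,-2.6,0,0,0],[1,0,0.8,-1.5,0,0,0]]]'; python3 goal.py 522 -44.9 70 12.2
```

```text
time_s: 12.1
tcp_pos: [476.4, -181.4, 79.9]
eef_rot: [0.443, 0.553, -0.445, 0.548]
contact_force: [0.1, 0.5, -4.3]
gripper_width: 25.1
t 12.1 tcp [ 476.4 -181.4   79.9] F [ 0.1  0.5 -4.3] w 25.1 yaw_y 12.19 x [-0.007  0.002 -1.   ] q7 0.65
shift cm (tool) [  0.98   7.34 -12.38]
rotvec deg [-0.01 -0.21  0.38]
```

```bash
python3 -m handwheel '[[[1,0,1.3,-2.2,0,0,0],[1,0,1.3,-2.2,0,0,0],[1,0,1.3,-2.2,0,0,0],[1,0.1,1.3,-2.2,0,0,0],[1,0.1,1.0,-1.5,0,0,0],[1,0,0.2,-0.5,0,0,0],[1,0,0,0,0,0,0]]]'; python3 goal.py 522 -44.9 40 12.2
```

```text
time_s: 12.68
tcp_pos: [513.7, -47.5, 78.6]
eef_rot: [0.437, 0.56, -0.439, 0.55]
contact_force: [-1.3, -0.0, -5.1]
gripper_width: 25.2
t 12.68 tcp [513.7 -47.5  78.6] F [-1.3 -0.  -5.1] w 25.2 yaw_y 13.37 x [-0.012  0.006 -1.   ] q7 0.39
shift cm (tool) [ 3.85  0.91 -0.02]
rotvec deg [ 1.17 -0.5   0.61]
```

```bash
python3 -m handwheel '[[[1,0.8,0.3,0,0.5,-0.2,0.3],[1,0.8,0.3,0,0.5,-0.2,0.3],[1,0.8,0.2,0,0.2,-0.1,0.1],[1,0.8,0.1,0,0,0,0],[1,0,0,0,0,0,0],[1,0,0,0,0,0,0]]]'; python3 goal.py 522 -44.9 13.5 12.2
python3 - <<'E'
from station import *
from fit import *
for n in("wrist","scene","side"):
    p,d=read_camera(n);X,C=cloud(p,d,get_calibration(n));cv2.imwrite(f"pics/{n}4.png",p[:,:,::-1])
    s=get_state()
    k=X[(abs(X[:,0]-s["tcp_pos"][0])<85)&(abs(X[:,1]-s["tcp_pos"][1])<85)]
    zt=s["tcp_pos"][2]-1.5+22
    k=k[abs(k[:,2]-zt)<6]
    r=cv2.minAreaRect(k[:,:2].astype(np.float32));print(n,"slab",len(k),[np.round(a,1) for a in r],k[:,2].mean())
    # fence/bar line fits
    for nm,z0,z1 in(("bar",40,46.5),("fence",49.5,56)):
        b=X[(X[:,0]>560)&(X[:,0]<690)&(X[:,1]>-130)&(X[:,1]<30)&(X[:,2]>z0)&(X[:,2]<z1)]
        t=.213;q=np.c_[(b[:,0]-541.6)*np.cos(t)+(b[:,1]+40.7)*np.sin(t),-(b[:,0]-541.6)*np.sin(t)+(b[:,1]+40.7)*np.cos(t)]
        lo,hi=((42,72) if nm=="bar" else (78,108));q=q[(q[:,0]>lo)&(q[:,0]<hi)&(abs(q[:,1])<(70 if nm=="bar" else 85))]
        r=cv2.minAreaRect(q.astype(np.float32));print("  ",nm,len(q),[np.round(a,1) for a in r])
E
```

```text
time_s: 13.18
tcp_pos: [520.0, -51.1, 42.5]
eef_rot: [0.445, 0.548, -0.447, 0.549]
contact_force: [0.2, -0.0, -5.8]
gripper_width: 25.4
t 13.18 tcp [520.  -51.1  42.5] F [ 0.2 -0.  -5.8] w 25.4 yaw_y 11.71 x [-0.001 -0.003 -1.   ] q7 0.39
shift cm (tool) [ 2.9   0.32 -0.57]
rotvec deg [-0.49  0.16  0.09]
wrist slab 14140 [array([518.3, -51.7]), array([ 85. , 123.9]), np.float64(11.9)] 63.9675880755804
   bar 3039 [array([55.8,  2.6]), array([ 14.7, 103.7]), np.float64(0.1)]
   fence 4684 [array([91.6, -9.3]), array([ 20.2, 127.1]), np.float64(0.2)]
scene slab 546 [array([521.1, -53.2]), array([ 86.8, 126.1]), np.float64(10.9)] 62.70567426498632
   bar 117 [array([59.1, -0.2]), array([ 15. , 110.4]), np.float64(0.3)]
   fence 179 [array([ 95.4, -15.8]), array([ 20.2, 137.3]), np.float64(0.6)]
side slab 510 [array([518.6, -50.5]), array([ 86.6, 126.3]), np.float64(11.8)] 63.594088829910724
   bar 48 [array([ 56.6, -21.3]), array([64.1, 14.5]), np.float64(85.0)]
   fence 120 [array([ 93.4, -20.9]), array([127.9,  25.2]), np.float64(89.4)]
```

```bash
python3 - <<'E'
import cv2,numpy as np
cv2.imwrite("pics/m4.png",np.hstack([cv2.resize(cv2.imread("pics/wrist4.png"),(400,300)),cv2.resize(cv2.imread("pics/scene4.png")[120:270,190:390],(400,300))]))
E
```

```text
(no output)
```

View pics/m4.png

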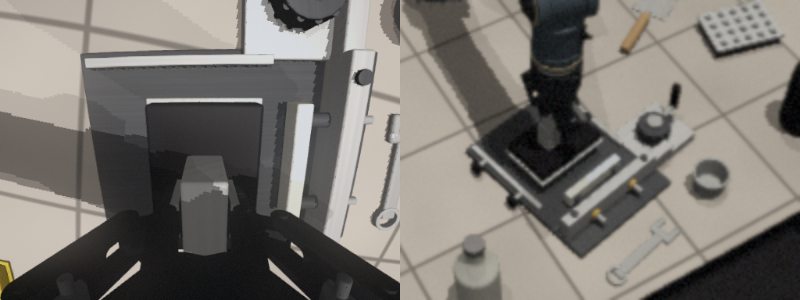

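The platform hangs square over the bed, between the rails, and the bar is still out in front. The ring's knob is at its locked side. Now I lower it.

```bash
python3 -m handwheel '[[[1,0.8,0.12,-0.25,-0.3,0.1,0],[1,0.8,0.1,-0.2,-0.2,0,0],[1,0.6,0,-0.1,0,0,0],[1,0.3,0,0,0,0,0],[1,0,0,0,0,0,0]]]'; python3 goal.py 522 -44.9 13.5 12.2
```

```text
time_s: 13.75
tcp_pos: [522.9, -43.9, 16.7]
eef_rot: [0.444, 0.55, -0.443, 0.552]
contact_force: [-0.2, -0.9, -4.8]
gripper_width: 25.3
t 13.75 tcp [522.9 -43.9  16.7] F [-0.2 -0.9 -4.8] w 25.3 yaw_y 12.33 x [ 0.003 -0.    -1.   ] q7 0.4
shift cm (tool) [ 0.32 -0.11  0.08]
rotvec deg [ 0.13  0.06 -0.15]
```

```bash
python3 -m handwheel '[[[1,0.2,0,0,0,0,-0.1],[1,0.1,0,0,0,0,0],[1,0,0,0,0,0,0]]]'; python3 goal.py 522 -44.9 13.5 12.2
```

```text
time_s: 14.0
tcp_pos: [522.9, -43.8, 13.5]
eef_rot: [0.443, 0.551, -0.443, 0.551]
contact_force: [0.2, 0.4, -5.7]
gripper_width: 25.8
t 14.0 tcp [522.9 -43.8  13.5] F [ 0.2  0.4 -5.7] w 25.8 yaw_y 12.34 x [ 0.    -0.001 -1.   ] q7 0.4
shift cm (tool) [ 0.   -0.11  0.09]
rotvec deg [ 0.14  0.04 -0.02]
```

```bash
python3 -m handwheel '[[[1,0.12,0,0,0,0,0],[1,0.1,0,0,0,0,0]]]';python3 -m handwheel '[[[1,0.12,0,0,0,0,0],[1,0.1,0,0,0,0,0]]]'; python3 goal.py 522 -44.9 13.5 12.2
```

```text
time_s: 14.17
tcp_pos: [523.0, -43.7, 13.4]
eef_rot: [0.444, 0.551, -0.443, 0.551]
contact_force: [-3.1, 1.6, 4.1]
gripper_width: 25.4
time_s: 14.33
tcp_pos: [523.0, -43.7, 13.4]
eef_rot: [0.444, 0.551, -0.443, 0.551]
contact_force: [-2.8, 0.6, 3.8]
gripper_width: 25.3
t 14.33 tcp [523.  -43.7  13.4] F [-2.8  0.6  3.8] w 25.3 yaw_y 12.33 x [ 0.001  0.001 -1.   ] q7 0.41
shift cm (tool) [-0.01 -0.12  0.1 ]
rotvec deg [ 0.13 -0.07 -0.07]
```

```bash
python3 -m handwheel '[[[1,0,0.3,0,0,0,0],[1,0,0.4,0,0,0,0],[1,0.02,0.4,0,0,0,0],[1,0.02,0.4,0,0,0,0],[1,0.02,0.3,0,0,0,0],[1,0.02,0,0,0,0,0]]]'; python3 goal.py 522 -44.9 13.5 12.2
cat > push.py <<'E'
from st import *
t=np.radians(12.2);d=s["tcp_pos"][:2]-[541.6,-40.7];u=np.array([np.cos(t),np.sin(t)]);f=s["contact_force"][:2]
print("xj",(d@u).round(2),"yj",(d@[-u[1],u[0]]).round(2),"F along push",(f@u).round(2),"lat",(f@[-u[1],u[0]]).round(2))
E
python3 push.py
```

```text
time_s: 14.83
tcp_pos: [542.8, -40.3, 13.4]
eef_rot: [0.444, 0.55, -0.443, 0.551]
contact_force: [-1.5, 1.0, 2.2]
gripper_width: 25.4
t 14.83 tcp [542.8 -40.3  13.4] F [-1.5  1.   2.2] w 25.4 yaw_y 12.27 x [ 0.002  0.001 -1.   ] q7 0.4
shift cm (tool) [-0.01 -2.13  0.  ]
rotvec deg [ 0.07 -0.02 -0.11]
t 14.83 tcp [542.8 -40.3  13.4] F [-1.5  1.   2.2] w 25.4 yaw_y 12.27 x [ 0.002  0.001 -1.   ] q7 0.4
xj 1.24 yj 0.11 F along push -1.22 lat 1.31
```

```bash
for i in 1; do python3 -m handwheel '[[[1,0.02,0.2,0,0,0,0],[1,0.02,0.2,0,0,0,0]]]'>/dev/null; python3 push.py|tail -1; python3 -m handwheel '[[[1,0.02,0.2,0,0,0,0],[1,0.02,0.15,0,0,0,0]]]'>/dev/null; python3 push.py|tail -1;python3 -m handwheel '[[[1,0.02,0.2,0,0,0,0],[1,0.02,0.15,0,0,0,0]]]'>/dev/null; python3 push.py;done
```

```text
xj 4.79 yj -0.2 F along push -3.21 lat 0.46
xj 8.37 yj -0.47 F along push -5.4 lat 0.38
t 15.33 tcp [552.1 -39.   13.5] F [-7.  -0.   9.3] w 25.2 yaw_y 12.24 x [-0.003  0.    -1.   ] q7 0.39
xj 10.59 yj -0.57 F along push -6.89 lat 1.47
```

```bash
cat > bar.py <<'E'
from station import *
from h import *
t=.213
def jf(X): return np.c_[(X[:,0]-541.6)*np.cos(t)+(X[:,1]+40.7)*np.sin(t),-(X[:,0]-541.6)*np.sin(t)+(X[:,1]+40.7)*np.cos(t),X[:,2]]
def meas(X):
    q=jf(X);o=[]
    for z0,z1,lo,hi,w in((40,46.5,42,83,50),(49.5,56,78,110,70)):
        k=q[(q[:,2]>z0)&(q[:,2]<z1)&(q[:,0]>lo)&(q[:,0]<hi)&(abs(q[:,1])<w)&(q[:,1]<35)]
        o.append((len(k),*np.percentile(k[:,0],[3,50,97]).round(1)) if len(k)>5 else len(k))
    return o
for n in("scene","side","wrist"):
    print(n,"t0",meas(np.load(f"pics/{n}c.npz")["X"]))
    p,d=read_camera(n);X,C=cloud(p,d,get_calibration(n));print("   now",meas(X))
    k=jf(X);k=k[(abs(k[:,2]-34)<5)&(abs(k[:,0]-10)<70)&(abs(k[:,1])<72)]
    r=cv2.minAreaRect(k[:,:2].astype(np.float32));print("   slab",len(k),[np.round(a,1) for a in r],np.percentile(k[:,0],[1,99]).round(1),"zmed",np.median(k[:,2]).round(1))
E
python3 bar.py; python3 push.py
```

```text
scene t0 [(92, np.float64(52.3), np.float64(59.6), np.float64(67.2)), (147, np.float64(86.3), np.float64(95.6), np.float64(103.5))]
   now [(94, np.float64(53.2), np.float64(61.4), np.float64(67.7)), (136, np.float64(85.9), np.float64(95.5), np.float64(103.9))]
   slab 541 [array([23.3, -2.2]), array([111.4, 125.7]), np.float64(0.1)] [-29.2  75.1] zmed 34.1
side t0 [(88, np.float64(48.0), np.float64(54.6), np.float64(82.7)), (104, np.float64(82.1), np.float64(91.1), np.float64(102.3))]
   now [(47, np.float64(50.6), np.float64(56.8), np.float64(76.6)), (89, np.float64(82.0), np.float64(91.8), np.float64(101.6))]
   slab 494 [array([21.5,  0.9]), array([113.7, 124.8]), np.float64(1.5)] [-33.   57.7] zmed 34.5
wrist t0 [(731, np.float64(50.1), np.float64(57.2), np.float64(63.5)), (1194, np.float64(84.5), np.float64(93.1), np.float64(101.5))]
   now [(2261, np.float64(51.4), np.float64(57.2), np.float64(64.3)), (3482, np.float64(83.5), np.float64(91.4), np.float64(100.2))]
   slab 15080 [array([23.3, -0.7]), array([113.4, 123.2]), np.float64(0.1)] [-31.6  76.1] zmed 35.1
t 15.48 tcp [552.2 -39.   13.5] F [-5.3 -0.5  6.4] w 25.7 yaw_y 12.24 x [-0.003  0.    -1.   ] q7 0.39
xj 10.75 yj -0.58 F along push -5.32 lat 0.59
```

```bash
python3 -m handwheel '[[[1,-0.04,0.2,0,0,0,0],[1,0,0.2,0,0,0,0]]]'>/dev/null; python3 push.py|tail -1; python3 -m handwheel '[[[1,-0.02,0.2,0,0,0,0],[1,0,0.15,0,0,0,0]]]'>/dev/null; python3 push.py; python3 bar.py|grep -v slab
```

```text
xj 12.35 yj -0.59 F along push -8.36 lat 0.54
t 15.82 tcp [554.4 -38.5  14. ] F [-7.3 -1.2  9.7] w 25.1 yaw_y 12.26 x [-0.014  0.    -1.   ] q7 0.39
xj 13.02 yj -0.53 F along push -7.39 lat 0.32
scene t0 [(92, np.float64(52.3), np.float64(59.6), np.float64(67.2)), (147, np.float64(86.3), np.float64(95.6), np.float64(103.5))]
   now [(83, np.float64(56.4), np.float64(63.7), np.float64(70.3)), (129, np.float64(86.7), np.float64(94.6), np.float64(103.0))]
side t0 [(88, np.float64(48.0), np.float64(54.6), np.float64(82.7)), (104, np.float64(82.1), np.float64(91.1), np.float64(102.3))]
   now [(46, np.float64(53.1), np.float64(60.5), np.float64(77.3)), (87, np.float64(82.8), np.float64(91.2), np.float64(102.0))]
wrist t0 [(731, np.float64(50.1), np.float64(57.2), np.float64(63.5)), (1194, np.float64(84.5), np.float64(93.1), np.float64(101.5))]
   now [(2294, np.float64(53.8), np.float64(59.9), np.float64(82.6)), (3507, np.float64(83.4), np.float64(91.2), np.float64(100.3))]
```

```bash
python3 -m handwheel '[[[1,-0.05,0.25,0,0,0,0.4],[1,-0.03,0.25,0,0,0,0.4]]]'>/dev/null; python3 push.py; python3 -m handwheel '[[[1,-0.02,0.25,0,0,0,0.3],[1,0,0.2,0,0,0,0.2]]]'>/dev/null; python3 push.py; python3 bar.py|grep -v slab
```

```text
t 16.13 tcp [555.9 -38.1  13.8] F [-6.9 -0.7  3.6] w 25.5 yaw_y 12.27 x [-0.007  0.002 -1.   ] q7 0.39
xj 14.55 yj -0.53 F along push -6.88 lat 0.72
t 16.3 tcp [556.3 -38.   13.7] F [-8.  -0.8 11.1] w 25.2 yaw_y 12.25 x [-0.007  0.004 -1.   ] q7 0.4
xj 14.98 yj -0.43 F along push -7.97 lat 0.95
scene t0 [(92, np.float64(52.3), np.float64(59.6), np.float64(67.2)), (147, np.float64(86.3), np.float64(95.6), np.float64(103.5))]
   now [(93, np.float64(57.9), np.float64(65.1), np.float64(72.3)), (143, np.float64(86.5), np.float64(95.6), np.float64(103.7))]
side t0 [(88, np.float64(48.0), np.float64(54.6), np.float64(82.7)), (104, np.float64(82.1), np.float64(91.1), np.float64(102.3))]
   now [(41, np.float64(56.3), np.float64(60.9), np.float64(77.0)), (88, np.float64(83.4), np.float64(90.9), np.float64(101.3))]
wrist t0 [(731, np.float64(50.1), np.float64(57.2), np.float64(63.5)), (1194, np.float64(84.5), np.float64(93.1), np.float64(101.5))]
   now [(2299, np.float64(55.6), np.float64(61.7), np.float64(82.7)), (3440, np.float64(83.3), np.float64(91.1), np.float64(100.1))]
```

```bash
python3 -m handwheel '[[[1,-0.06,0.3,0,0,0,0.3],[1,-0.04,0.3,0,0,0,0.3]]]'>/dev/null; python3 push.py; python3 -m handwheel '[[[1,-0.04,0.3,0,0,0,0.3],[1,-0.02,0.3,0,0,0,0.2]]]'>/dev/null; python3 push.py; python3 bar.py|grep -v slab
```

```text
t 16.62 tcp [556.9 -37.7  13.8] F [-9.2 -1.3  5.9] w 25.1 yaw_y 12.26 x [-0.007  0.006 -1.   ] q7 0.4
xj 15.62 yj -0.35 F along push -9.3 lat 0.73
t 16.78 tcp [557.  -37.5  13.8] F [-11.1  -0.1  11. ] w 25.4 yaw_y 12.24 x [-0.011  0.007 -1.   ] q7 0.4
xj 15.76 yj -0.18 F along push -10.86 lat 2.21
scene t0 [(92, np.float64(52.3), np.float64(59.6), np.float64(67.2)), (147, np.float64(86.3), np.float64(95.6), np.float64(103.5))]
   now [(90, np.float64(58.5), np.float64(66.3), np.float64(73.0)), (137, np.float64(86.6), np.float64(95.7), np.float64(104.0))]
side t0 [(88, np.float64(48.0), np.float64(54.6), np.float64(82.7)), (104, np.float64(82.1), np.float64(91.1), np.float64(102.3))]
   now [(44, np.float64(56.2), np.float64(62.9), np.float64(82.6)), (85, np.float64(82.8), np.float64(90.9), np.float64(100.9))]
wrist t0 [(731, np.float64(50.1), np.float64(57.2), np.float64(63.5)), (1194, np.float64(84.5), np.float64(93.1), np.float64(101.5))]
   now [(2279, np.float64(56.6), np.float64(62.6), np.float64(69.8)), (3418, np.float64(83.3), np.float64(91.0), np.float64(100.1))]
```

```bash
python3 -m handwheel '[[[1,-0.12,0.25,0,0,0,0.2],[1,-0.1,0.25,0,0,0,0.2]]]'>/dev/null; python3 push.py; python3 -m handwheel '[[[1,-0.06,0.3,0,0,0,0.2],[1,-0.06,0.25,0,0,0,0.2]]]'>/dev/null; python3 push.py; python3 bar.py
```

```text
t 17.1 tcp [557.2 -37.8  14.3] F [-6.1 -1.  -0.5] w 25.3 yaw_y 12.26 x [-0.013  0.007 -1.   ] q7 0.4
xj 15.85 yj -0.41 F along push -6.15 lat 0.34
t 17.27 tcp [557.4 -37.6  14.3] F [-7.1 -1.3  6.6] w 25.7 yaw_y 12.26 x [-0.017  0.008 -1.   ] q7 0.4
xj 16.11 yj -0.3 F along push -7.24 lat 0.22
scene t0 [(92, np.float64(52.3), np.float64(59.6), np.float64(67.2)), (147, np.float64(86.3), np.float64(95.6), np.float64(103.5))]
   now [(81, np.float64(59.8), np.float64(67.1), np.float64(73.6)), (144, np.float64(86.0), np.float64(94.8), np.float64(103.8))]
   slab 522 [array([26.2, -1.3]), array([105.4, 127. ]), np.float64(0.0)] [-24.1  75.7] zmed 34.7
side t0 [(88, np.float64(48.0), np.float64(54.6), np.float64(82.7)), (104, np.float64(82.1), np.float64(91.1), np.float64(102.3))]
   now [(45, np.float64(56.2), np.float64(64.6), np.float64(81.6)), (86, np.float64(82.9), np.float64(90.7), np.float64(101.7))]
   slab 502 [array([18.5,  0.6]), array([ 99.5, 128.7]), np.float64(4.8)] [-28.3  62.4] zmed 35.3
wrist t0 [(731, np.float64(50.1), np.float64(57.2), np.float64(63.5)), (1194, np.float64(84.5), np.float64(93.1), np.float64(101.5))]
   now [(2267, np.float64(57.0), np.float64(62.9), np.float64(69.9)), (3433, np.float64(83.2), np.float64(91.1), np.float64(100.0))]
   slab 14794 [array([26. , -0.6]), array([123.7, 107.5]), np.float64(89.6)] [-26.   76.4] zmed 36.1
```

```bash
python3 -m handwheel '[[[1,-0.1,0.3,0,0,-0.3,1.2],[1,-0.05,0.3,0,0,-0.3,1.2]]]'>/dev/null; python3 push.py; python3 -m handwheel '[[[1,-0.05,0.3,0,0,-0.2,1.2],[1,-0.04,0.3,0,0,-0.2,1.0]]]'>/dev/null; python3 push.py; python3 bar.py|grep -v t0
```

```text
t 17.58 tcp [558.7 -37.4  13.7] F [-6.8 -2.6 13.7] w 25.2 yaw_y 12.29 x [ 0.016  0.005 -1.   ] q7 0.4
xj 17.42 yj -0.35 F along push -7.19 lat -1.15
t 17.75 tcp [559.9 -37.4  13.9] F [-1.4 -2.   3.9] w 25.1 yaw_y 12.33 x [ 0.044  0.006 -0.999] q7 0.41
xj 18.57 yj -0.68 F along push -1.81 lat -1.67
   now [(96, np.float64(58.2), np.float64(66.8), np.float64(73.7)), (138, np.float64(87.0), np.float64(95.5), np.float64(103.7))]
   slab 533 [array([26.6, -1.9]), array([101.1, 126.4]), np.float64(0.2)] [-22.6  76.2] zmed 34.6
   now [(46, np.float64(56.3), np.float64(64.4), np.float64(81.8)), (91, np.float64(82.2), np.float64(90.9), np.float64(100.8))]
   slab 494 [array([22.4,  0.8]), array([101.6, 124.9]), np.float64(0.6)] [-27.6  61.6] zmed 34.8
   now [(2218, np.float64(57.5), np.float64(63.2), np.float64(70.1)), (3299, np.float64(83.2), np.float64(91.1), np.float64(100.2))]
   slab 14859 [array([26.5, -0.3]), array([107.3, 123.1]), np.float64(0.2)] [-25.7  76.3] zmed 35.5
```

```bash
cat > tilt.py <<'E'
from bar import *
p,d=read_camera("wrist");X,C=cloud(p,d,get_calibration("wrist"));q=jf(X)
def plane(k):
    for _ in range(4):
        A=np.c_[k[:,:2],np.ones(len(k))];c=np.linalg.lstsq(A,k[:,2],rcond=None)[0];k=k[abs(k[:,2]-A@c)<2.5]
    return c.round(4),len(k)
print("slab",plane(q[(q[:,0]>-22)&(q[:,0]<50)&(abs(q[:,1])<58)&(abs(q[:,2]-34)<7)]))
print("bed",plane(q[(q[:,0]>-125)&(q[:,0]<70)&(abs(q[:,1])<84)&(abs(q[:,2]-12)<5)]))
E
sed -i 's/^for n in("scene","side","wrist"):/import sys\nfor n in(("scene","side","wrist") if "bar" in sys.argv[0] else ()):/' bar.py
python3 tilt.py
```

```text
slab (array([ 1.58000e-02, -8.00000e-04,  3.53807e+01]), 10908)
bed (array([ 1.30000e-03, -2.00000e-04,  1.29987e+01]), 33610)
```

```bash
python3 -m handwheel '[[[1,0.02,0.2,0,0,0,-0.6],[1,0,0.25,0,0,0,-0.4]]]'>/dev/null; python3 push.py; python3 -m handwheel '[[[1,0,0.3,0,0,0,0],[1,0,0.3,0,0,0,0]]]'>/dev/null; python3 push.py; python3 bar.py|grep -v t0; python3 tilt.py
```

```text
t 18.12 tcp [559.4 -37.4  13.3] F [-6.9 -1.9  1.8] w 25.6 yaw_y 12.3 x [ 0.015  0.002 -1.   ] q7 0.4
xj 18.14 yj -0.54 F along push -7.11 lat -0.39
t 18.28 tcp [560.  -37.2  13.3] F [-14.6  -1.7  15.8] w 25.4 yaw_y 12.31 x [ 0.004  0.002 -1.   ] q7 0.39
xj 18.78 yj -0.44 F along push -14.63 lat 1.39
   now [(97, np.float64(61.1), np.float64(69.3), np.float64(75.7)), (137, np.float64(86.1), np.float64(94.7), np.float64(103.6))]
   slab 513 [array([27.7, -2.1]), array([101.5, 127. ]), np.float64(0.5)] [-22.   76.2] zmed 34.1
   now [(49, np.float64(57.5), np.float64(65.7), np.float64(82.1)), (86, np.float64(81.2), np.float64(90.4), np.float64(101.4))]
   slab 488 [array([21.1, -0.8]), array([ 95.6, 125.2]), np.float64(1.9)] [-25.   64.1] zmed 34.6
   now [(2227, np.float64(59.4), np.float64(65.2), np.float64(72.2)), (3344, np.float64(83.2), np.float64(91.3), np.float64(100.2))]
   slab 14775 [array([27.5, -0.1]), array([105. , 122.7]), np.float64(0.0)] [-23.6  76.2] zmed 35.1
slab (array([-2.2000e-03, -7.0000e-04,  3.5247e+01]), 10849)
bed (array([ 1.40000e-03, -2.00000e-04,  1.29869e+01]), 32627)
```

```bash
python3 push.py; python3 - <<'E'
from station import *
from h import *
p,d=read_camera("scene");X,C=cloud(p,d,get_calibration("scene"))
k=X[(X[:,2]>60)&(X[:,2]<90)&(abs(X[:,0]-540)<45)&(abs(X[:,1]-160)<45)];print("knob",len(k),k.mean(0).round(1),"want ~543,163")
q,d2=read_camera("side");cv2.imwrite("pics/end.png",np.hstack([cv2.resize(p[100:280,150:390,::-1],(400,300)),cv2.resize(q[120:300,130:370,::-1],(400,300))]))
E
python3 bar.py|grep -v -e t0 -e slab; python3 push.py
```

```text
t 18.48 tcp [560.6 -37.   13.3] F [-12.   -2.2  10.3] w 25.3 yaw_y 12.32 x [ 0.005  0.002 -1.   ] q7 0.39
xj 19.35 yj -0.42 F along push -12.23 lat 0.37
knob 36 [546.7 161.1  76.1] want ~543,163
   now [(94, np.float64(61.0), np.float64(68.8), np.float64(76.0)), (143, np.float64(86.2), np.float64(95.8), np.float64(103.7))]
   now [(40, np.float64(57.7), np.float64(67.1), np.float64(81.3)), (86, np.float64(82.4), np.float64(91.4), np.float64(102.0))]
   now [(2222, np.float64(59.4), np.float64(65.2), np.float64(72.1)), (3340, np.float64(83.3), np.float64(91.3), np.float64(100.2))]
t 18.73 tcp [560.6 -37.   13.3] F [-11.8  -1.7  10.4] w 25.4 yaw_y 12.31 x [ 0.005  0.002 -1.   ] q7 0.39
xj 19.34 yj -0.43 F along push -11.86 lat 0.81
```

View pics/end.png

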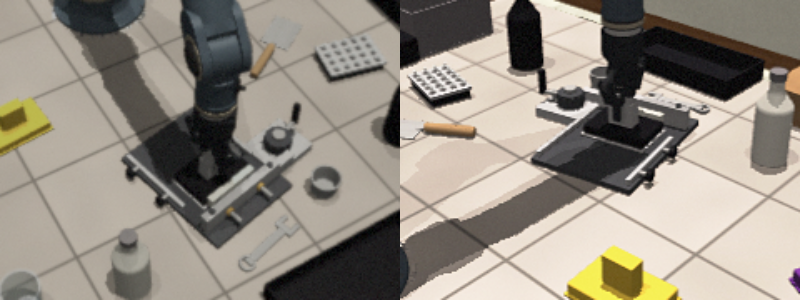

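The platform is at rest, flat and square against the bar. The knob is at the locked side, the bystanders are in place, and the bar is about 9.5 mm in and steady. I hand the job in.

```bash
python3 -c "
from station import *
close_job()"
```

```text
the job is handed in; nothing more can be done
```

I locked the ring, laid the black platform flat on the bed between the rails, and slid it against the stop bar. I handed the job in at about 18.7 s with the hand still gripping and pushing. No verdict was reported.

**Last checks:**
- **Ring:** the lever met the pin with about 10 N of reaction, at a value of about 1.40. The cameras still showed the knob there at the end.
- **Bar:** the cameras put it about 9 to 10 mm in, so roughly 5.5 to 6 N. It did not move over the last readings and was never near fully home.
- **Platform:** it was flat within about 0.004 rad of the bed, square within about 0.01 rad, and within about 2 mm of midway.
- **Bystanders:** nothing looked moved in the last pictures.

**What failed or disagreed:**
- **First knob grasp:** it missed, because the fingertips end about 28 mm above the reported TCP. I corrected for that from the camera depth.
- **Tilt while pushing:** the platform tipped to about 0.02 rad, and I levelled it again.
- **Push force:** the wrist read about 12 N along the push, about twice the bar's own force. I put the rest down to bed friction, because the hand was also pressing down by about 10 N.

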